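Sort tested circuit modules into their trays and the reject bin

TASK

Sort the four circuit modules lying on the bench mat after test: the two good green ones into the black tray that already holds a green module, the blue one into the black tray that already holds a blue module, and the one with the red fault sticker into the red reject bin. Lay each one flat; in the trays, in a single row lengthwise along the tray's middle line, in line with the module already there, either end first. Set them down, do not drop them, never let one module knock against another, and leave the modules already in the trays and the red meter where they are.

Things in the scene. Friction and masses are not known exactly. Their poses are not given: they have to be found in the camera images.
- green_a_c (a point): Good green circuit module: stacked green boards, white label on top, two silver jacks at the +x end. 50 (x) x 36 (y) x 20 mm, 55 g, flat on the bench at any angle. Point: its centre, 10 mm above its underside. Its long sides, 36 mm apart, are straight and solid from the underside to 16 mm up: grip there.
- green_b_c (a point): Second good green circuit module, just like green_a (white label, two silver jacks at the +x end). 50 (x) x 36 (y) x 20 mm, 55 g, flat on the bench at any angle. Point: its centre, 10 mm above its underside. Its long sides, 36 mm apart, are straight and solid from the underside to 16 mm up: grip there.
- blue_a_c (a point): Blue power module: blue boards, silver finned heat sink on top, black terminal block at the +x end. 50 (x) x 36 (y) x 20 mm, 55 g, flat on the bench at any angle. Point: its centre, 10 mm above its underside. Its long sides, 36 mm apart, are straight and solid from the underside to 16 mm up: grip there.
- failed_c (a point): Failed green module: like green_a, but with a round red fault sticker (21 mm across) on top and no white label. 50 (x) x 36 (y) x 20 mm, 55 g, flat on the bench at any angle. Point: its centre, 10 mm above its underside. Its long sides, 36 mm apart, are straight and solid from the underside to 16 mm up: grip there.
- green_tray: Black tray for good green modules: the one with a green module already in it. Fixed; outside 260 (x) x 106 (y) x 22 mm, rim 4 mm wider all round; inside 254 x 100 mm; floor 3 mm thick, grey. Origin: centre of its underside; x along its length, roughly away from the robot. Left or right on the bench, exchanged with the other black tray.
- blue_tray: Black tray for blue modules: the one with a blue module already in it. Fixed; outside 260 (x) x 106 (y) x 22 mm, rim 4 mm wider all round; inside 254 x 100 mm; floor 3 mm thick, grey. Origin: centre of its underside; x along its length, roughly away from the robot. Left or right on the bench, exchanged with the other black tray.
- reject_bin: Red reject bin, empty, fixed, beyond the loose modules beside the meter (left or right of it). Outside 150 (x) x 120 (y) mm, inside 144 x 114 mm, rims overhang 6 mm outwards; 45 mm high, but the third nearest the robot (-x) is cut down, to 22 mm at the front; floor 3 mm thick. Origin: centre of its underside; x along its length, away from the robot.
- green_done_c (a point): Green module like green_a, already loose in the green tray, lengthwise on its middle line, anywhere along it; the row has room for two more, both on one side of it or one on each. To stay as it is. Same size: 50 (x) x 36 x 20 mm. Point: its centre, 10 mm above its underside.
- blue_done_c (a point): Blue module like blue_a, already loose in the blue tray, lengthwise on its middle line, anywhere along it. To stay as it is. Same size: 50 (x) x 36 x 20 mm. Point: its centre, 10 mm above its underside.
- meter_c (a point): Red hand-held meter with a black face, loose beside the reject bin, 160 (x) x 80 (y) x 34 mm, its dial up to 44 mm. Point: its centre, 17 mm above its underside. Not to be disturbed.
Mind the look-alikes: they are no part of the job. What is shaped like the part that bears green_a_c but orange or pink is not meant.

How it is judged:
By the outcome, as a careful person would: the job done as asked, in the order asked, and still so for the second after the job is handed in, with the robot touching nothing.
It also fails if it takes over 96 s, if anything falls off the work surface, if the arm or the gripper's body presses on something with over 40 N, if the wrist force passes 120 N, or if a joint passes its speed limit or range.

ROBOT

A 6-joint arm with a two-finger parallel gripper is mounted at the origin on the work surface. World frame = base frame: x ahead of the robot, y to its left, z up, the work surface at z = 0. Lengths are in m, angles in rad, forces in N, time in s.
With the tool pointing down it reaches from about 0.3 to 0.875 m from the base axis. Payload 6.4 kg.
Tool frame: the origin (TCP) lies midway between the tips of the shut fingers; the grasp point (between the pads) lies 19 mm behind it; z points along the fingers, y is the line along which they close (so a half turn about z gives the same grasp; the last joint's range is limited). The gripper opens to 88 mm and grips with 3 to 60 N. Pads are 18 mm wide; open, the fingers measure 123 mm over their backs; the gripper's body (75 mm by 187 mm) begins 45 mm behind the grasp point.
Start: joints at [0.976, 0.181, 1.607, -0, 1.354, -0.206], TCP at [0.218, 0.532, 0.239] pointing down, gripper open.
Joint ranges: [-2.99, 2.99], [-0.89, 2.07], [0.3, 2.58], [-1.14, 4.28], [0, 2.63], [-3.12, 3.12]. Speed limits (rad/s): [2.57, 2.57, 3.01, 3.14, 3.14, 3.14].

INTERFACE

Orientations are given as a unit quaternion [x, y, z, w].
In Python, from cell import ctrl gives the robot as it stands.
- The arm moves only by the tool apply_moves, never from a script. Its argument "commands" is a list of rows, each a list of 6 numbers: the shift along the tool's x, y, z each as a share of 0.8 m, from -1 to 1, then the turn, a rotation vector about the tool's x, y, z each as a share of 30 degrees, from -1 to 1. A call has 1 to 8 rows; each row is the pose to reach, as a shift and turn from the pose commanded when the call began, along the tool's axes at that moment; what a row does not reach only later rows make up. A row lasts 1/8 s, in which the tool goes at most 62.5 mm and 10.7 degrees, less where a joint would pass 70% of its speed; a pose out of reach is approached as far as the arm can. A call with a number of a shift or a turn outside -1 to 1 is refused whole. A call with a gripper value outside its range is refused whole. "grip" is the closure, from 0 (fully open) to 1 (shut), set as the call begins (left out, the last holds). The fingers move at their own pace and stop on an object; "force" is the grip in N (left out, the last holds). Time passes only in rows, so rows that repeat a pose let the fingers close. It gives the time, the measured TCP pose, the force, the opening and the grip force at its end, in the units of the state.
- ctrl.get_obs(): the state, without advancing time (a new reading comes with each control period).
- ctrl.read_camera(name): name is "scene" or "top" or "wrist"; returns (picture, depth): 400x640x3 uint8, red, green, blue; 400x640 float32, m along the optical axis (not along the pixel's ray), 0 where there is no reading.
- ctrl.camera_params(name): a dict with "mtx" (3x3 intrinsics, pixels), "dist" ([k1, k2, p1, p2, k3] as OpenCV has them; the pictures are not rectified), "xyz" and "attitude" of the camera in the world; the wrist camera has in their place "mount" (4x4, takes a point from camera to tool coordinates, whose origin is the TCP and whose axes are the flange's). Camera axes: x right, y up, looking along -z (the intrinsics and any distortion apply to the point x, -y, -z); pixel columns grow to the right and rows downward; lengths in m; the calibration is good to about 2 mm. A picture is of the moment at which its call begins: read the wrist's pose just before it. camera_params takes no time and is no camera call.
- ctrl.finish_job(): hands the job in; it is judged then, once.
Trained networks look in the newest picture that a camera, given by its name, has taken for a name from the list of things; names that differ only in an ending like _2 or _b are one class to them, and where a whole thing is asked for, a point or a joint stands for the part that bears it (a point fixed in the world has none). Each returns a list of dicts, best first, with "conf" (0 to 1); they miss things now and then, are a little off and sometimes report something else, mostly with a low value. They report only what shows in the picture. A call takes as long as a camera call. They do not tell look-alikes from the thing itself.
- ctrl.spot_in(camera, query): "point" ([x, y, z] in m, in world coordinates, good to about 4 mm: the middle of the surface that is visible of it).
- ctrl.trace(camera, query): "region" (400x640 bool, what is visible of it).
The state is a dict: "time": time; "qpos": joint angles; "dq": joint speeds; "effort": joint torques, N m; "tool_pos": TCP position; "tcp_rot": TCP orientation; "contact_force": force on the tool from outside, world axes, zero at the start; "torque": the same for the moment, N m; "gripper_width": opening from 0.0 (shut) to 1.0 (fully open); "gripper_force": force on a finger pad.
Only numpy, scipy, OpenCV 4.12 (cv2) and the standard library are available. Lean on these libraries where they do the work, as an engineer would, in place of code of your own. Each camera call takes 0.05 s, during which the arm holds its last target. There are 200 camera calls.

## Working session

There is one attempt and no reset: what is moved stays moved. The work goes in short steps, Python scripts to look and compute and a tool call to move; the robot and the scene stay as the last step left them, time stands still between calls to the robot, and variables do not carry over. Pictures are saved under pics/ and viewed, at most 14 in all, crops included, and the job is handed in when it is done.

Besides the shell and the picture viewer there is one more tool, called after "Emit:" as a command line: name --pt "numbers of a row" for each row, then --argument value for the rest. apply_moves: Moves the arm, as the interface text tells. Its arguments: {"type":"object","properties":{"commands":{"type":"array"},"grip":{"type":"number"},"force":{"type":"number"}},"required":["commands"]}

```bash
ls; mkdir -p pics; python3 - <<'E'
from cell import ctrl
import cv2,numpy as np
o=ctrl.get_obs();print(o)
for n in("top","scene"):
    p,d=ctrl.read_camera(n);cv2.imwrite(f"pics/{n}0.png",p[...,::-1]);np.savez(f"{n}0.npz",p=p,d=d);print(n,ctrl.camera_params(n))
print(ctrl.camera_params("wrist"))
E
```

```text
pics
{'time': 0.0, 'qpos': array([ 9.75714331e-01,  1.81512135e-01,  1.60794724e+00,  2.17694836e-05,
        1.35380177e+00, -2.06283511e-01]), 'dq': array([ 1.32689780e-03,  4.73046437e-04, -9.81870695e-04,  2.45265588e-04,
        3.95337421e-05, -2.47485460e-04]), 'effort': array([-3.81335340e-03, -4.33868408e+01, -3.41846573e+01,  6.99319295e-02,
        3.86173173e-02, -1.24117623e-04]), 'tool_pos': array([0.21764773, 0.53166905, 0.23785576]), 'tcp_rot': array([ 1.93179369e-01,  9.81163103e-01, -7.64026018e-04, -3.35181768e-04]), 'contact_force': array([-0.61323347, -0.24153407, -0.39372303]), 'torque': array([-0.02151629,  0.04792144,  0.02774981]), 'gripper_force': 0.0, 'gripper_width': 0.9967023721810406}
top {'mtx': array([[425.94922394,   0.        , 327.9498964 ],
       [  0.        , 425.94922394, 204.52402527],
       [  0.        ,   0.        ,   1.        ]]), 'dist': array([-0.10862398,  0.        ,  0.        ,  0.        ,  0.        ]), 'xyz': array([ 0.40452051, -0.01873205,  0.89124032]), 'attitude': array([ 0.05181607, -0.04295433, -0.70100222,  0.709976  ])}
[... 263 characters left out ...]
y([0.86232174, 0.07483328, 0.65255033]), 'attitude': array([0.16769834, 0.20278265, 0.73269111, 0.62763063])}
{'mtx': array([[336.87791093,   0.        , 318.83409998],
       [  0.        , 336.87791093, 202.2177254 ],
       [  0.        ,   0.        ,   1.        ]]), 'dist': array([0.02430908, 0.        , 0.        , 0.        , 0.        ]), 'mount': array([[ 6.24910637e-04,  9.46955518e-01,  3.21364056e-01,
         8.42900983e-02],
       [ 9.99999242e-01, -2.50969610e-04, -1.20502931e-03,
         5.87808512e-04],
       [-1.06045654e-03,  3.21364566e-01, -9.46954957e-01,
        -1.46075345e-01],
       [ 0.00000000e+00,  0.00000000e+00,  0.00000000e+00,
         1.00000000e+00]])}
```

View pics/top0.png

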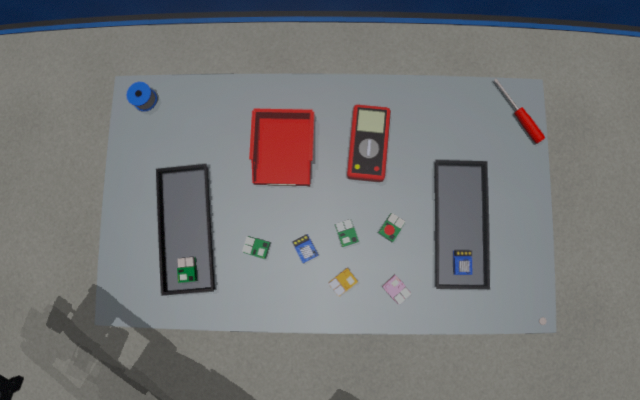

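View pics/scene0.png

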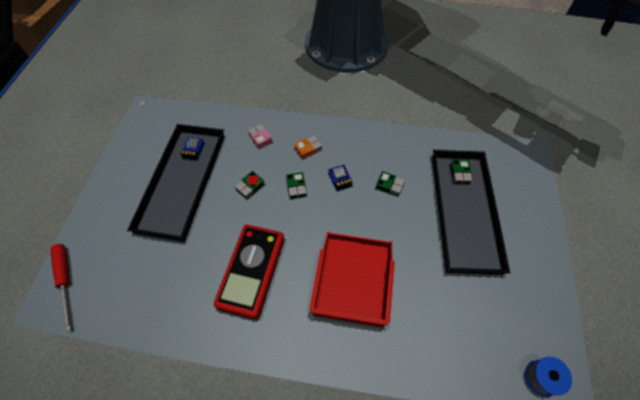

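The top view shows these. Loose green modules with white labels are at (257,247) and (347,234), the red-sticker module at (391,228), and the blue one at (305,249). The look-alikes are orange (344,282) and pink (396,289). Already in trays are green (187,270) and blue (463,263), so the left tray is green and the right tray is blue. The bin is at (283,147) and the meter at (369,143). The scene view agrees.

```bash
cat > h.py <<'E'
import numpy as np,cv2
from scipy.spatial.transform import Rotation as R
from cell import ctrl
def campose(n,o=None):
    c=ctrl.camera_params(n)
    if n!="wrist": T=np.eye(4);T[:3,:3]=R.from_quat(c["attitude"]).as_matrix();T[:3,3]=c["xyz"]
    else:
        T=np.eye(4);T[:3,:3]=R.from_quat(o["tcp_rot"]).as_matrix();T[:3,3]=o["tool_pos"];T=T@c["mount"]
    return c,T
def cloud(n,d,o=None):
    c,T=campose(n,o);h,w=d.shape
    uv=np.stack(np.meshgrid(np.arange(w),np.arange(h)),-1).reshape(-1,1,2).astype(float)
    q=cv2.undistortPoints(uv,c["mtx"],c["dist"]).reshape(h,w,2)
    P=np.stack([q[...,0]*d,-q[...,1]*d,-d],-1)
    return P@T[:3,:3].T+T[:3,3]
def rays(n,uv,z,o=None):
    "pixels -> world points at height z"
    c,T=campose(n,o);q=cv2.undistortPoints(np.float64(uv).reshape(-1,1,2),c["mtx"],c["dist"]).reshape(-1,2)
    r=np.c_[q[:,0],-q[:,1],-np.ones(len(q))]@T[:3,:3].T
    return T[:3,3]+r*((z-T[2,3])/r[:,2])[:,None]
E
python3 - <<'E'
from h import *
for n in("top","scene"):
    f=np.load(n+"0.npz");p,d=f["p"],f["d"];W=cloud(n,d);z=W[...,2]
    mat=(W[...,0]>.15)&(W[...,0]<.75)&(abs(W[...,1])<.45)&(d>0)
    print(n,"mat z",np.median(z[mat&(z<.01)]),np.std(z[mat&(abs(z)<.01)]))
    hsv=cv2.cvtColor(p,cv2.COLOR_RGB2HSV)
    m=(mat&(z>.008)).astype(np.uint8)
    k,l,s,c=cv2.connectedComponentsWithStats(m)
    for i in range(1,k):
        if s[i,4]<60: continue
        P=W[l==i];top=P[P[:,2]>np.percentile(P[:,2],90)-.006]
        (cx,cy),(a,b),t=cv2.minAreaRect(P[:,:2].astype(np.float32)*1000)
        print(np.round(c[i]),s[i,4],"c",round(cx),round(cy),"size",round(a),round(b),"ang",round(t),"z90",np.percentile(P[:,2],[10,50,90]).round(4),"hue",np.median(hsv[l==i][:,0]))
E
```

```text
top mat z 0.0011240093858906341 0.0018873044431922583
[140. 102.] 218 c 741 408 size 18 53 ang 0 z90 [0.0128 0.0373 0.0403] hue 107.0
[368. 143.] 2850 c 654 -90 size 81 159 ang 85 z90 [0.0313 0.0352 0.0393] hue 25.0
[525. 120.] 337 c 713 -434 size 85 23 ang 34 z90 [0.0144 0.0227 0.0262] hue 2.0
[278. 137.] 1330 c 641 91 size 131 156 ang 89 z90 [0.0154 0.0399 0.0465] hue 1.0
[466. 223.] 1437 c 486 -285 size 113 269 ang 89 z90 [0.0124 0.0219 0.0241] hue 113.0
[181. 230.] 1401 c 469 293 size 270 114 ang 6 z90 [0.0117 0.0217 0.024 ] hue 120.0
[391. 227.] 409 c 478 -139 size 36 50 ang 56 z90 [0.0152 0.0183 0.0209] hue 40.0
[346. 233.] 412 c 465 -45 size 50 36 ang 19 z90 [0.0152 0.0182 0.0203] hue 71.0
[305. 248.] 388 c 432 40 size 51 34 ang 29 z90 [0.0132 0.016  0.0202] hue 111.0
[256. 247.] 406 c 432 141 size 51 36 ang 75 z90 [0.0152 0.0178 0.0201] hue 71.0
[463. 262.] 426 c 407 -285 size 49 36 ang 0 z90 [0.0156 0.019  0.0232] hue 111.0
[186. 270.] 435 c 384 285 size 51 37 ang 5 z90 [0.0168 0.0207 0.0229] hue 68.0
[343. 282.] 421 c 364 -38 size 36 51 ang 39 z90 [0.0154 0.0179 0.0203] hue
[... 657 characters left out ...]
284 size 53 38 ang 7 z90 [0.0131 0.0201 0.0225] hue 63.0
[340. 176.] 383 c 434 39 size 52 37 ang 29 z90 [0.0127 0.0156 0.0199] hue 111.0
[249. 183.] 399 c 481 -141 size 37 50 ang 57 z90 [0.0132 0.0177 0.0206] hue 13.0
[390. 182.] 413 c 435 141 size 51 37 ang 77 z90 [0.0137 0.0173 0.0195] hue 66.0
[296. 184.] 402 c 468 -47 size 52 36 ang 19 z90 [0.0145 0.0176 0.0195] hue 64.0
[250. 272.] 4199 c 659 -90 size 82 159 ang 85 z90 [0.0292 0.0349 0.0385] hue 38.0
[355. 285.] 1768 c 645 91 size 131 155 ang 89 z90 [0.0138 0.0439 0.0462] hue 1.0
[ 61. 270.] 528 c 717 -437 size 81 27 ang 34 z90 [0.0142 0.0222 0.0262] hue 1.0
[551. 363.] 282 c 742 410 size 16 49 ang 0 z90 [0.0361 0.0378 0.0392] hue 110.0
```

Both views agree to about 3 mm: module tops sit at 0.020–0.023 m, the mat is at about 0.001, and the footprints measure 50×36, all as described. My choices are green (466,-46), green (433,141), blue (433,40) and failed (480,-140). Next is a planner script and the close crop.

```bash
cat > plan.py <<'E'
import sys
from h import *
def plan(x,y,z,yaw):
    o=ctrl.get_obs();R0=R.from_quat(o["tcp_rot"])
    a=np.radians(yaw);X=np.array([np.cos(a),np.sin(a),0]);Z=np.array([0,0,-1.]);Rt=R.from_matrix(np.c_[X,np.cross(Z,X),Z])
    sh=R0.inv().apply(np.array([x,y,z])/1000-o["tool_pos"])/.8
    tr=np.degrees((R0.inv()*Rt).as_rotvec())/30
    print("t",round(o["time"],2),"tcp",(o["tool_pos"]*1000).round(1),"shift",sh.round(4),"turn",tr.round(3),"w",round(o["gripper_width"],3))
if __name__=="__main__": plan(*map(float,sys.argv[1:5]))
E
cat > look.py <<'E'
import sys
from h import *
def look(tag,near=None):
    o=ctrl.get_obs();p,d=ctrl.read_camera("wrist");cv2.imwrite(f"pics/{tag}.png",p[...,::-1])
    W=cloud("wrist",d,o);z=W[...,2];m=((z>.008)&(z<.07)&(d>0)).astype(np.uint8)
    k,l,s,c=cv2.connectedComponentsWithStats(m)
    print("mat",np.median(z[(abs(z)<.01)]).round(4))
    for i in range(1,k):
        if s[i,4]<300: continue
        P=W[l==i];r=cv2.minAreaRect(P[:,:2].astype(np.float32)*1000);(cx,cy),(a,b),t=r
        if near and np.hypot(cx-near[0],cy-near[1])>near[2]: continue
        print(c[i].round(),"c",round(cx,1),round(cy,1),"size",round(a,1),round(b,1),"long axis",round(t if a>b else t+90,1),"z",np.percentile(P[:,2],[10,50,90]).round(4))
    return o,p,d
if __name__=="__main__": look(sys.argv[1])
E
python3 - <<'E'
import cv2,numpy as np
p=np.load("top0.npz")["p"][...,::-1];cv2.imwrite("pics/crop0.png",cv2.resize(p[205:310,225:425],None,fx=4,fy=4,interpolation=cv2.INTER_CUBIC))
E
python3 plan.py 470 -46 150 199
```

```text
t 0.1 tcp [217.7 531.7 237.9] shift [-0.5656 -0.5485  0.1106] turn [-0.003 -0.002 -1.376] w 0.998
```

View pics/crop0.png

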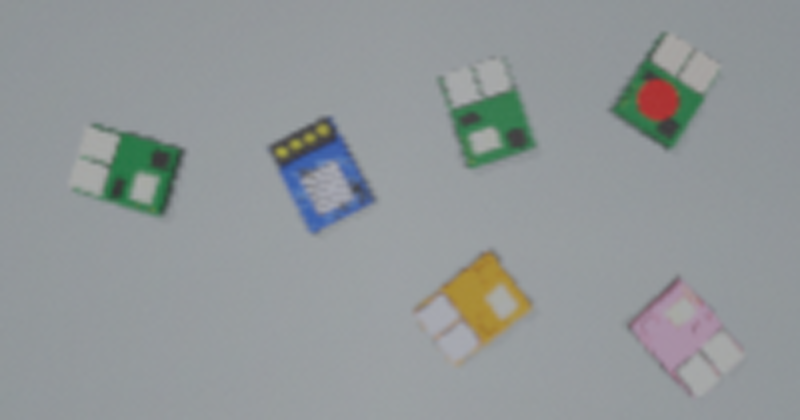

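The crop confirms the choice: green with white label at crop (127,170) and (487,112), blue with heat sink at (322,176), and red sticker at (665,92). Orange (473,305) and pink (687,335) are not part of the job.

Emit:
apply_moves --pt "-0.56 -0.54 0.09 0 0 -1" --pt "-0.56 -0.54 0.09 0 0 -1" --pt "-0.56 -0.54 0.09 0 0 -1" --pt "-0.56 -0.54 0.09 0 0 -1" --pt "-0.56 -0.54 0.09 0 0 -1" --pt "-0.56 -0.54 0.09 0 0 -1" --pt "-0.56 -0.54 0.09 0 0 -1" --pt "-0.56 -0.54 0.09 0 0 -1" --grip 0.1 --force 15

```text
time: 1.1
tool_pos: [0.4136, 0.0873, 0.1827]
tcp_rot: [-0.067, 0.998, 0.0, 0.0]
contact_force: [1.2, 0.2, -0.1]
gripper_width: 0.897
gripper_force: 0.0
```

```bash
python3 plan.py 466 -46 150 199
```

```text
t 1.1 tcp [413.6  87.3 182.7] shift [-0.0425 -0.174   0.0409] turn [-0.     0.001 -0.376] w 0.897
```

Emit:
apply_moves --pt "-0.0425 -0.14 0.04 0 0 -0.35" --pt "-0.0425 -0.14 0.04 0 0 -0.35" --pt "-0.0425 -0.14 0.04 0 0 -0.35" --pt "-0.0425 -0.14 0.04 0 0 -0.35" --pt "-0.0425 -0.14 0.04 0 0 -0.35" --pt "-0.0425 -0.14 0.04 0 0 -0.35"

```text
time: 1.85
tool_pos: [0.4618, -0.0159, 0.1512]
tcp_rot: [-0.159, 0.987, -0.0, 0.0]
contact_force: [-1.8, 0.3, 0.8]
gripper_width: 0.902
gripper_force: 0.0
```

```bash
python3 look.py w1; python3 plan.py 466 -46 60 199;
```

```text
mat 0.0008
[10. 25.] c 413.7 -273.1 size 15.2 37.4 long axis 176.9 z [0.0096 0.0163 0.0201]
[ 53. 147.] c 504.5 -231.0 size 48.7 242.2 long axis 169.0 z [0.01   0.0205 0.0224]
[199.  15.] c 359.3 -140.6 size 28.0 37.3 long axis 130.7 z [0.017  0.0182 0.0194]
[329.  66.] c 365.2 -37.8 size 36.1 50.9 long axis 129.1 z [0.0156 0.0176 0.0191]
[175. 162.] c 479.2 -138.2 size 36.8 51.4 long axis 146.7 z [0.0155 0.0178 0.0202]
[391. 177.] c 432.9 41.2 size 50.3 37.1 long axis 28.3 z [0.0135 0.0154 0.0197]
[605. 223.] c 415.4 235.5 size 139.8 8.6 long axis 6.2 z [0.0097 0.0164 0.0227]
[285. 182.] c 466.4 -44.6 size 50.3 36.2 long axis 18.9 z [0.0158 0.0178 0.0192]
[496. 212.] c 433.8 142.8 size 51.6 36.2 long axis 75.0 z [0.0156 0.018  0.0194]
[173. 281.] c 595.1 -121.1 size 15.0 53.0 long axis 154.8 z [0.0142 0.0307 0.0338]
[237. 309.] c 598.8 -52.9 size 18.0 41.2 long axis 174.9 z [0.0174 0.0326 0.0351]
[366. 315.] c 569.4 71.6 size 38.5 101.9 long axis 113.5 z [0.0101 0.0183 0.0237]
[198. 382.] c 685.4 -67.6 size 32.8 53.7 long axis 174.6 z [0.0323 0.035  0.0362]
[303. 382.] c 662.6 30.8 size 8.4 88.3 long axis 179.2 z [0.0135 0.0447 0.0458]
[423. 384.] c 627.9 152.8 size 9.9 79.0 long axis 178.3 z [0.0126 0.0296 0.0446]
t 1.9 tcp [461.9 -16.1 151.2] shift [ 0.007  -0.0371  0.114 ] turn [-0.001  0.001 -0.022] w 0.898
```

Emit:
apply_moves --pt "0.007 -0.036 0.06 0 0 -0.022" --pt "0.007 -0.036 0.12 0 0 -0.022" --pt "0.007 -0.036 0.15 0 0 -0.022" --pt "0.007 -0.036 0.17 0 0 -0.022" --pt "0.007 -0.036 0.183 0 0 -0.022" --pt "0.007 -0.036 0.183 0 0 -0.022" --pt "0.007 -0.036 0.183 0 0 -0.022" --grip 0.3

```text
time: 2.78
tool_pos: [0.4664, -0.0464, 0.0052]
tcp_rot: [-0.164, 0.986, -0.0, 0.001]
contact_force: [-0.0, -0.4, -0.4]
gripper_width: 0.694
gripper_force: 0.0
```

```bash
python3 plan.py 466.4 -45 4 199
```

```text
t 2.77 tcp [466.4 -46.4   5.2] shift [-0.0005  0.0017  0.0015] turn [-0.002  0.002 -0.003] w 0.694
```

Grip; then lift.

Emit:
apply_moves --pt "-0.0005 0.0015 0.001 0 0 0" --pt "-0.0005 0.0015 0.001 0 0 0" --pt "-0.0005 0.0015 0.001 0 0 0" --pt "-0.0005 0.0015 0.001 0 0 0" --pt "-0.0005 0.0015 0.001 0 0 0" --pt "-0.0005 0.0015 0.001 0 0 0" --grip 0.75 --force 15

```text
time: 3.52
tool_pos: [0.4658, -0.0451, 0.0038]
tcp_rot: [-0.164, 0.986, -0.0, 0.0]
contact_force: [-1.3, -0.1, 5.9]
gripper_width: 0.407
gripper_force: 15.0
```

Emit:
apply_moves --pt "0 0 -0.03 0 0 0" --pt "0 0 -0.08 0 0 0" --pt "0 0 -0.11 0 0 0" --pt "0 0 -0.11 0 0 0"

```text
time: 4.03
tool_pos: [0.467, -0.0455, 0.093]
tcp_rot: [-0.164, 0.986, -0.001, 0.002]
contact_force: [0.1, -0.0, -0.7]
gripper_width: 0.407
gripper_force: 15.0
```

```bash
python3 - <<'E'
import numpy as np
c=np.array([469.5,293]);a=np.radians(5.8);u=np.array([np.cos(a),np.sin(a)]);d=np.array([384.7,284.6])-c
print("done s",d@u,"lat",d@[-u[1],u[0]]);print([(c+s*u).round(1) for s in(-10,65)])
E
python3 plan.py 534.1 299.6 90 185.8
```

```text
done s -85.214757005018 lat 0.21257604695205315
[array([459.6, 292. ]), array([534.2, 299.6])]
t 4.03 tcp [467.  -45.5  93. ] shift [-0.219   0.381   0.0034] turn [-0.004  0.006  0.436] w 0.407
```

Emit:
apply_moves --pt "-0.219 0.381 0 0 0 0.436" --pt "-0.219 0.381 0 0 0 0.436" --pt "-0.219 0.381 0 0 0 0.436" --pt "-0.219 0.381 0 0 0 0.436" --pt "-0.219 0.381 0 0 0 0.436" --pt "-0.219 0.381 0 0 0 0.436" --pt "-0.219 0.381 0 0 0 0.436" --pt "-0.219 0.381 0 0 0 0.436"

```text
time: 5.03
tool_pos: [0.5315, 0.2993, 0.0896]
tcp_rot: [-0.051, 0.999, -0.001, -0.002]
contact_force: [-0.8, 0.2, 0.0]
gripper_width: 0.406
gripper_force: 15.0
```

```bash
python3 look.py w2; python3 plan.py 534.1 299.6 8 185.8
```

```text
mat 0.0009
[68. 35.] c 434.0 142.8 size 52.8 36.0 long axis 75.5 z [0.0146 0.0173 0.019 ]
[237. 124.] c 490.4 243.7 size 170.7 6.7 long axis 6.0 z [0.0122 0.0216 0.0227]
[321.   9.] c 405.5 288.0 size 9.5 34.7 long axis 93.0 z [0.0139 0.0188 0.02  ]
[403. 128.] c 481.1 348.8 size 173.9 6.7 long axis 6.1 z [0.0123 0.0217 0.0229]
[ 81. 267.] c 576.0 127.9 size 97.5 46.7 long axis 52.3 z [0.0109 0.0211 0.0387]
[ 84. 390.] c 687.5 134.5 size 21.2 81.2 long axis 142.0 z [0.0096 0.0168 0.0453]
t 5.08 tcp [531.8 298.8  90. ] shift [-0.0032  0.0008  0.1025] turn [-0.002 -0.005 -0.001] w 0.41
```

View pics/w2.png

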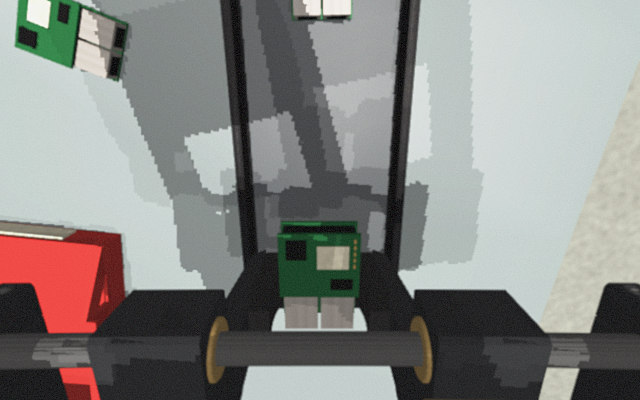

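Emit:
apply_moves --pt "-0.0032 -0.002 0.03 0 -0.005 -0.005" --pt "-0.0032 -0.002 0.06 0 -0.005 -0.005" --pt "-0.0032 -0.002 0.08 0 -0.005 -0.005" --pt "-0.0032 -0.002 0.09 0 -0.005 -0.005" --pt "-0.0032 -0.002 0.096 0 -0.005 -0.005" --pt "-0.0032 -0.002 0.101 0 -0.005 -0.005" --pt "-0.0032 -0.002 0.101 0 -0.005 -0.005" --pt "-0.0032 -0.002 0.101 0 -0.005 -0.005"

```text
time: 6.08
tool_pos: [0.5358, 0.299, 0.0113]
tcp_rot: [-0.052, 0.999, 0.0, 0.002]
contact_force: [-0.5, 0.1, 0.1]
gripper_width: 0.412
gripper_force: 15.0
```

```bash
python3 plan.py 534.2 300.8 7 186
```

```text
t 6.08 tcp [535.8 299.   11.3] shift [0.0017 0.0025 0.0053] turn [ 0.     0.006 -0.001] w 0.412
```

Emit:
apply_moves --pt "0.0015 0.0025 0.002 0 0.005 0" --pt "0.0015 0.0025 0.004 0 0.005 0" --pt "0.0015 0.0025 0.0055 0 0.005 0" --pt "0.0015 0.0025 0.0055 0 0.005 0"

```text
time: 6.58
tool_pos: [0.5341, 0.3007, 0.0069]
tcp_rot: [-0.052, 0.999, 0.0, -0.0]
contact_force: [-2.5, -0.6, 4.9]
gripper_width: 0.409
gripper_force: 15.0
```

Emit:
apply_moves --pt "0 0 0 0 0 0" --pt "0 0 0 0 0 0" --pt "0 0 0 0 0 0" --pt "0 0 -0.01 0 0 0" --pt "0 0 -0.05 0 0 0" --pt "0 0 -0.12 0 0 0" --pt "0 0 -0.15 0 0 0" --pt "0 0 -0.15 0 0 0" --grip 0.42

```text
time: 7.58
tool_pos: [0.5359, 0.3013, 0.1294]
tcp_rot: [-0.052, 0.999, 0.001, 0.003]
contact_force: [0.4, 0.7, -0.8]
gripper_width: 0.579
gripper_force: 0.0
```

```bash
python3 look.py w3; python3 plan.py 433.3 141.5 110 255.5
```

```text
mat 0.0008
[103.  33.] c 433.8 142.8 size 52.4 36.4 long axis 74.4 z [0.0149 0.0174 0.019 ]
[247. 121.] c 498.7 244.8 size 192.1 6.5 long axis 6.1 z [0.0125 0.0217 0.0229]
[319.  10.] c 404.0 288.8 size 11.5 36.4 long axis 94.4 z [0.0153 0.0189 0.02  ]
[388. 121.] c 487.3 349.5 size 193.0 6.6 long axis 6.0 z [0.0127 0.0218 0.0229]
[318. 193.] c 534.2 301.4 size 49.9 36.0 long axis 5.6 z [0.0188 0.0209 0.0222]
[ 99. 234.] c 578.2 116.7 size 132.2 61.6 long axis 55.0 z [0.0108 0.0207 0.038 ]
[319. 266.] c 599.0 308.7 size 8.6 93.0 long axis 96.2 z [0.0106 0.0211 0.0227]
[400. 395.] c 741.2 407.9 size 13.7 40.9 long axis 98.3 z [0.0093 0.013  0.0181]
t 7.62 tcp [534.5 300.8 127.2] shift [ 0.1466 -0.1849  0.0212] turn [-2.000e-03  4.000e-03 -2.318e+00] w 0.578
```

View pics/w3.png

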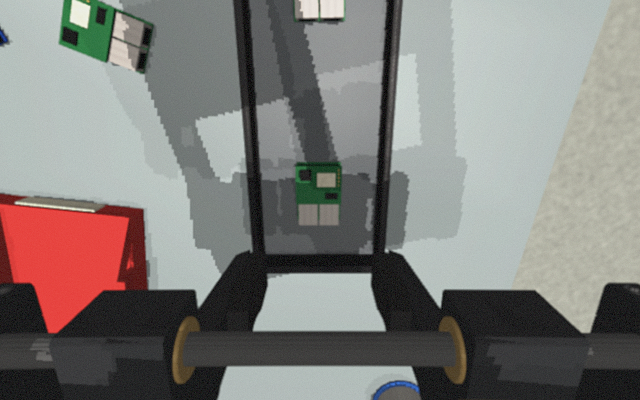

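The green module sits flat on the tray's middle line at (534,301) with axis 5.6° (tray 6°). Next is the second green.

Emit:
apply_moves --pt "0.1466 -0.185 0.02 0 0 -1" --pt "0.1466 -0.185 0.02 0 0 -1" --pt "0.1466 -0.185 0.02 0 0 -1" --pt "0.1466 -0.185 0.02 0 0 -1" --pt "0.1466 -0.185 0.02 0 0 -1" --grip 0.3

```text
time: 8.25
tool_pos: [0.4326, 0.1411, 0.1097]
tcp_rot: [-0.308, 0.952, 0.0, -0.0]
contact_force: [1.0, 0.6, 0.3]
gripper_width: 0.698
gripper_force: 0.0
```

Emit:
apply_moves --pt "0 0 0 0 0 -1" --pt "0 0 0 0 0 -1" --pt "0 0 0 0 0 -1" --pt "0 0 0 0 0 -1"

```text
time: 8.75
tool_pos: [0.4335, 0.1422, 0.1103]
tcp_rot: [-0.544, 0.839, 0.0, 0.0]
contact_force: [-0.8, 0.4, -0.4]
gripper_width: 0.699
gripper_force: 0.0
```

```bash
python3 plan.py 433.6 142.2 70 255.2
```

```text
t 8.75 tcp [433.5 142.2 110.3] shift [-0.     -0.0001  0.0503] turn [-0.     0.    -0.309] w 0.699
```

Emit:
apply_moves --pt "0 0 0.03 0 0 -0.32" --pt "0 0 0.07 0 0 -0.32" --pt "0 0 0.1 0 0 -0.32" --pt "0 0 0.12 0 0 -0.32" --pt "0 0 0.132 0 0 -0.32" --pt "0 0 0.132 0 0 -0.32" --pt "0 0 0.132 0 0 -0.32"

```text
time: 9.62
tool_pos: [0.4335, 0.1413, 0.0054]
tcp_rot: [-0.612, 0.79, -0.0, 0.001]
contact_force: [0.6, -0.6, 0.8]
gripper_width: 0.701
gripper_force: 0.0
```

```bash
python3 plan.py 433.6 142.2 4 255.3
```

```text
t 9.62 tcp [433.5 141.3   5.4] shift [-0.0011  0.0001  0.0018] turn [-0.002  0.001  0.008] w 0.701
```

Emit:
apply_moves --pt "-0.001 0 0.0015 0 0 0" --pt "-0.001 0 0.0015 0 0 0" --pt "-0.001 0 0.0015 0 0 0" --pt "-0.001 0 0.0015 0 0 0" --pt "-0.001 0 0.0015 0 0 0" --pt "-0.001 0 0.0015 0 0 0" --grip 0.75

```text
time: 10.38
tool_pos: [0.4332, 0.1421, 0.0039]
tcp_rot: [-0.613, 0.79, -0.0, 0.0]
contact_force: [-1.1, -0.2, 5.2]
gripper_width: 0.407
gripper_force: 15.0
```

Emit:
apply_moves --pt "0 0 -0.03 0 0 0" --pt "0 0 -0.08 0 0 0" --pt "0 0 -0.11 0 0 0.5" --pt "0 0 -0.11 0 0 1" --pt "0 0 -0.11 0 0 1" --pt "0 0 -0.11 0 0 1"

```text
time: 11.12
tool_pos: [0.4327, 0.142, 0.0913]
tcp_rot: [-0.388, 0.922, 0.0, -0.0]
contact_force: [0.1, -1.0, -1.3]
gripper_width: 0.411
gripper_force: 15.0
```

```bash
python3 plan.py 459.6 293 90 186
```

```text
t 11.12 tcp [432.7 142.   91.3] shift [-0.1585  0.1079  0.0016] turn [ 0.000e+00 -1.000e-03  1.321e+00] w 0.411
```

Emit:
apply_moves --pt "-0.1585 0.108 0 0 0 1" --pt "-0.1585 0.108 0 0 0 1" --pt "-0.1585 0.108 0 0 0 1" --pt "-0.1585 0.108 0 0 0 1" --pt "-0.1585 0.108 0 0 0 1"

```text
time: 11.75
tool_pos: [0.4594, 0.2925, 0.0909]
tcp_rot: [-0.137, 0.991, -0.0, -0.001]
contact_force: [0.4, -0.5, 0.8]
gripper_width: 0.409
gripper_force: 15.0
```

```bash
python3 plan.py 459.6 293.4 30 186
```

```text
t 11.75 tcp [459.4 292.5  90.9] shift [-0.0007  0.001   0.0761] turn [-0.001 -0.003  0.327] w 0.409
```

Emit:
apply_moves --pt "-0.0007 0.001 0.01 0 0 0.327" --pt "-0.0007 0.001 0.05 0 0 0.327" --pt "-0.0007 0.001 0.076 0 0 0.327" --pt "-0.0007 0.001 0.09 0 0 0.327" --pt "-0.0007 0.001 0.098 0 0 0.327" --pt "-0.0007 0.001 0.1 0 0 0.327" --pt "-0.0007 0.001 0.1 0 0 0.327"

```text
time: 12.62
tool_pos: [0.4609, 0.2941, 0.0122]
tcp_rot: [-0.05, 0.999, 0.0, 0.0]
contact_force: [0.5, -0.5, -0.7]
gripper_width: 0.405
gripper_force: 15.0
```

```bash
python3 plan.py 459.6 293.4 7 186
```

```text
t 12.62 tcp [460.9 294.1  12.2] shift [ 0.0017 -0.0007  0.0065] turn [ 0.     0.002 -0.008] w 0.405
```

Emit:
apply_moves --pt "0.001 -0.0005 0.002 0 0 -0.008" --pt "0.001 -0.0005 0.0045 0 0 -0.008" --pt "0.001 -0.0005 0.0065 0 0 -0.008" --pt "0.001 -0.0005 0.0065 0 0 -0.008"

```text
time: 13.12
tool_pos: [0.4597, 0.2936, 0.0068]
tcp_rot: [-0.052, 0.999, -0.0, -0.0]
contact_force: [-1.9, -0.8, 4.8]
gripper_width: 0.408
gripper_force: 15.0
```

Emit:
apply_moves --pt "0 0 0 0 0 0" --pt "0 0 0 0 0 0" --pt "0 0 0 0 0 0" --pt "0 0 -0.01 0 0 0" --pt "0 0 -0.05 0 0 0" --pt "0 0 -0.12 0 0 0" --pt "0 0 -0.15 0 0 0" --pt "0 0 -0.15 0 0 0" --grip 0.42

```text
time: 14.12
tool_pos: [0.4614, 0.2942, 0.1291]
tcp_rot: [-0.052, 0.999, 0.001, 0.003]
contact_force: [-0.6, -0.6, -0.4]
gripper_width: 0.581
gripper_force: 0.0
```

```bash
python3 look.py w4; python3 plan.py 433 40.3 110 208.5
```

```text
mat 0.0007
[316. 100.] c 425.2 290.0 size 180.0 111.8 long axis 6.1 z [0.0133 0.0218 0.0229]
[317.  93.] c 384.4 286.0 size 50.7 35.8 long axis 7.0 z [0.0187 0.0208 0.0222]
[ 10. 138.] c 440.9 58.9 size 21.2 40.5 long axis 171.2 z [0.0099 0.0144 0.0183]
[318. 193.] c 459.6 294.3 size 49.9 36.0 long axis 5.6 z [0.0187 0.0208 0.0222]
[317. 274.] c 534.5 301.5 size 51.0 36.0 long axis 5.8 z [0.0183 0.0208 0.0221]
[ 69. 286.] c 566.5 89.0 size 111.3 6.4 long axis 89.2 z [0.0094 0.0153 0.0218]
[323. 322.] c 578.8 307.1 size 41.3 112.0 long axis 100.3 z [0.0087 0.0127 0.0224]
t 14.18 tcp [460.1 293.7 127.1] shift [ 0.0668 -0.3115  0.0211] turn [ 0.     0.004 -0.75 ] w 0.583
```

The green row is in line: (384,286), (460,294) and (534,301). Next is blue.

Emit:
apply_moves --pt "0.067 -0.311 0.02 0 0 -0.75" --pt "0.067 -0.311 0.02 0 0 -0.75" --pt "0.067 -0.311 0.02 0 0 -0.75" --pt "0.067 -0.311 0.02 0 0 -0.75" --pt "0.067 -0.311 0.02 0 0 -0.75" --pt "0.067 -0.311 0.02 0 0 -0.75" --grip 0.3

```text
time: 14.92
tool_pos: [0.431, 0.0396, 0.1089]
tcp_rot: [-0.244, 0.97, 0.001, -0.001]
contact_force: [0.1, -0.4, 0.2]
gripper_width: 0.703
gripper_force: 0.0
```

```bash
python3 look.py w5|head -12; python3 plan.py 433 40.6 4 208.5
```

```text
mat 0.0007
[282.  51.] c 348.8 -30.8 size 15.4 18.5 long axis 128.8 z [0.0148 0.016  0.0169]
[246.  71.] c 371.2 -45.3 size 35.6 31.2 long axis 39.0 z [0.0172 0.0182 0.0194]
[288.  78.] c 361.8 -20.3 size 15.4 18.6 long axis 128.9 z [0.015  0.016  0.0169]
[ 64. 147.] c 479.0 -138.3 size 36.6 51.7 long axis 146.1 z [0.015  0.0177 0.0201]
[318. 207.] c 433.2 41.0 size 50.7 35.9 long axis 28.3 z [0.0136 0.0153 0.0195]
[579. 251.] c 368.9 233.9 size 38.8 78.4 long axis 155.7 z [0.0104 0.0214 0.0229]
[603. 284.] c 384.4 280.8 size 50.6 32.2 long axis 1.1 z [0.0099 0.0187 0.0222]
[ 63. 288.] c 579.7 -99.1 size 33.6 41.8 long axis 132.2 z [0.0116 0.0279 0.035 ]
[212. 382.] c 612.8 32.7 size 5.4 58.1 long axis 174.4 z [0.0158 0.0358 0.0445]
[335. 380.] c 569.4 125.7 size 66.1 29.0 long axis 65.2 z [0.0107 0.0186 0.0227]
t 14.97 tcp [431.4  40.4 109.2] shift [-0.0021 -0.001   0.1315] turn [ 0.003 -0.003 -0.004] w 0.698
```

Emit:
apply_moves --pt "-0.002 -0.001 0.03 0 0 0" --pt "-0.002 -0.001 0.07 0 0 0" --pt "-0.002 -0.001 0.1 0 0 0" --pt "-0.002 -0.001 0.12 0 0 0" --pt "-0.002 -0.001 0.131 0 0 0" --pt "-0.002 -0.001 0.131 0 0 0" --pt "-0.002 -0.001 0.131 0 0 0"

```text
time: 15.85
tool_pos: [0.4346, 0.0408, 0.0061]
tcp_rot: [-0.246, 0.969, -0.0, 0.0]
contact_force: [-0.2, -1.1, 0.3]
gripper_width: 0.7
gripper_force: 0.0
```

```bash
python3 plan.py 433.1 40.8 4 208.4
```

```text
t 15.85 tcp [434.6  40.8   6.1] shift [0.0016 0.0009 0.0026] turn [-0.001  0.001  0.004] w 0.7
```

Emit:
apply_moves --pt "0.001 0.0005 0.0022 0 0 0" --pt "0.001 0.0005 0.0022 0 0 0" --pt "0.001 0.0005 0.0022 0 0 0" --pt "0.001 0.0005 0.0022 0 0 0" --pt "0.001 0.0005 0.0022 0 0 0" --pt "0.001 0.0005 0.0022 0 0 0" --grip 0.75

```text
time: 16.6
tool_pos: [0.4334, 0.0404, 0.0041]
tcp_rot: [-0.246, 0.969, -0.0, 0.0]
contact_force: [-1.3, -0.5, 5.2]
gripper_width: 0.404
gripper_force: 15.0
```

Emit:
apply_moves --pt "0 0 -0.03 0 0 0" --pt "0 0 -0.08 0 0 0" --pt "0 0 -0.11 0 0 0" --pt "0 0 -0.11 0 0 0"

```text
time: 17.1
tool_pos: [0.4346, 0.0403, 0.0932]
tcp_rot: [-0.246, 0.969, -0.001, 0.002]
contact_force: [-0.5, 0.5, -2.1]
gripper_width: 0.408
gripper_force: 15.0
```

```bash
python3 plan.py 488 -285 90 180
```

```text
t 17.1 tcp [434.6  40.3  93.2] shift [ 0.1353 -0.3892  0.0045] turn [-0.003  0.007  0.95 ] w 0.408
```

Emit:
apply_moves --pt "0.135 -0.389 0 0 0 0.95" --pt "0.135 -0.389 0 0 0 0.95" --pt "0.135 -0.389 0 0 0 0.95" --pt "0.135 -0.389 0 0 0 0.95" --pt "0.135 -0.389 0 0 0 0.95" --pt "0.135 -0.389 0 0 0 0.95" --pt "0.135 -0.389 0 0 0 0.95" --pt "0.135 -0.389 0 0 0 0.95"

```text
time: 18.1
tool_pos: [0.486, -0.2823, 0.0907]
tcp_rot: [-0.0, 1.0, 0.001, -0.001]
contact_force: [0.5, -0.0, -0.9]
gripper_width: 0.406
gripper_force: 15.0
```

```bash
python3 look.py w6; python3 plan.py 488 -285 12 180
```

```text
mat 0.0008
[316.  97.] c 443.0 -283.1 size 111.8 175.3 long axis 179.4 z [0.0123 0.0217 0.0228]
[557.  17.] c 368.0 -144.0 size 49.9 26.1 long axis 85.8 z [0.0132 0.0183 0.0196]
[313.  95.] c 407.9 -285.2 size 35.8 50.1 long axis 179.9 z [0.0165 0.0183 0.0225]
[527. 202.] c 479.1 -138.3 size 38.4 51.0 long axis 146.7 z [0.0146 0.018  0.0204]
[562. 324.] c 576.0 -88.7 size 50.5 3.1 long axis 85.0 z [0.0101 0.017  0.0246]
[316. 370.] c 617.2 -284.1 size 9.7 109.5 long axis 90.2 z [0.0209 0.022  0.0228]
[558. 383.] c 615.1 -99.7 size 24.8 33.7 long axis 179.3 z [0.0345 0.0353 0.0386]
t 18.15 tcp [ 486.2 -282.3   91. ] shift [-0.0024 -0.0035  0.0988] turn [ 0.003 -0.003  0.003] w 0.405
```

Emit:
apply_moves --pt "-0.002 -0.003 0.02 0 0 0" --pt "-0.002 -0.003 0.06 0 0 0" --pt "-0.002 -0.003 0.08 0 0 0" --pt "-0.002 -0.003 0.093 0 0 0" --pt "-0.002 -0.003 0.098 0 0 0" --pt "-0.002 -0.003 0.1 0 0 0" --pt "-0.002 -0.003 0.1 0 0 0"

```text
time: 19.02
tool_pos: [0.4887, -0.2873, 0.0124]
tcp_rot: [0.0, 1.0, -0.0, 0.0]
contact_force: [0.0, -0.4, 0.5]
gripper_width: 0.405
gripper_force: 15.0
```

```bash
python3 plan.py 488 -284.7 7 180
```

```text
t 19.02 tcp [ 488.7 -287.3   12.4] shift [0.0009 0.0033 0.0068] turn [-0.001  0.002 -0.001] w 0.405
```

Emit:
apply_moves --pt "0.0009 0.003 0.002 0 0 0" --pt "0.0009 0.003 0.0045 0 0 0" --pt "0.0009 0.003 0.0067 0 0 0" --pt "0.0009 0.003 0.0067 0 0 0"

```text
time: 19.52
tool_pos: [0.4876, -0.2845, 0.007]
tcp_rot: [0.0, 1.0, 0.0, -0.0]
contact_force: [-1.5, 0.8, 6.2]
gripper_width: 0.409
gripper_force: 15.0
```

Emit:
apply_moves --pt "0 0 0 0 0 0" --pt "0 0 0 0 0 0" --pt "0 0 0 0 0 0" --pt "0 0 -0.01 0 0 0" --pt "0 0 -0.05 0 0 0" --pt "0 0 -0.12 0 0 0" --pt "0 0 -0.15 0 0 0" --pt "0 0 -0.15 0 0 0" --grip 0.42

```text
time: 20.52
tool_pos: [0.4889, -0.2857, 0.1293]
tcp_rot: [0.0, 1.0, -0.002, 0.002]
contact_force: [-0.1, -0.0, -1.0]
gripper_width: 0.578
gripper_force: 0.0
```

```bash
python3 look.py w7; python3 plan.py 479.3 -138.6 110 146.4
```

```text
mat 0.0008
[528.  18.] c 354.3 -145.1 size 41.8 37.3 long axis 40.8 z [0.0156 0.0183 0.0197]
[323.  90.] c 448.1 -283.2 size 111.6 190.3 long axis 179.3 z [0.0131 0.0218 0.0229]
[319.  89.] c 407.5 -285.1 size 35.9 49.9 long axis 179.8 z [0.0164 0.0182 0.0225]
[505. 183.] c 479.1 -138.4 size 37.7 51.0 long axis 147.5 z [0.0151 0.018  0.0204]
[321. 194.] c 487.0 -283.8 size 49.8 36.1 long axis 0.2 z [0.0165 0.0182 0.0226]
[567. 304.] c 579.1 -82.8 size 72.3 26.5 long axis 66.4 z [0.0116 0.0287 0.0353]
[318. 323.] c 602.1 -284.4 size 111.3 29.7 long axis 88.3 z [0.0099 0.017  0.0221]
t 20.57 tcp [ 487.9 -284.8  127.2] shift [0.0109 0.1828 0.0213] turn [-0.002  0.003  1.12 ] w 0.574
```

Blue is placed at (487,-283.8), in line with the done module at -285.1. Now the failed module.

Emit:
apply_moves --pt "0.011 0.183 0.02 0 0 1" --pt "0.011 0.183 0.02 0 0 1" --pt "0.011 0.183 0.02 0 0 1" --pt "0.011 0.183 0.02 0 0 1" --pt "0.011 0.183 0.02 0 0 1" --pt "0.011 0.183 0.02 0 0 1" --grip 0.3

```text
time: 21.32
tool_pos: [0.4789, -0.1393, 0.1102]
tcp_rot: [0.259, 0.966, -0.0, -0.0]
contact_force: [0.1, -0.2, -0.8]
gripper_width: 0.701
gripper_force: 0.0
```

```bash
python3 look.py w8|grep 147; python3 plan.py 479.3 -138.7 4 146.4
```

```text
t 21.38 tcp [ 478.9 -139.2  110.3] shift [-1.000e-04  9.000e-04  1.329e-01] turn [-0.     0.     0.119] w 0.701
```

Emit:
apply_moves --pt "0 0.0009 0.03 0 0 0.119" --pt "0 0.0009 0.07 0 0 0.119" --pt "0 0.0009 0.1 0 0 0.119" --pt "0 0.0009 0.12 0 0 0.119" --pt "0 0.0009 0.132 0 0 0.119" --pt "0 0.0009 0.132 0 0 0.119" --pt "0 0.0009 0.132 0 0 0.119"

```text
time: 22.25
tool_pos: [0.4798, -0.1379, 0.0056]
tcp_rot: [0.289, 0.957, -0.0, 0.001]
contact_force: [0.9, -0.5, -0.1]
gripper_width: 0.701
gripper_force: 0.0
```

```bash
python3 plan.py 479.3 -138.7 4 146.4
```

```text
t 22.25 tcp [ 479.8 -137.9    5.6] shift [-0.     -0.0012  0.002 ] turn [0.    0.003 0.001] w 0.701
```

Emit:
apply_moves --pt "0 -0.001 0.0018 0 0 0" --pt "0 -0.001 0.0018 0 0 0" --pt "0 -0.001 0.0018 0 0 0" --pt "0 -0.001 0.0018 0 0 0" --pt "0 -0.001 0.0018 0 0 0" --pt "0 -0.001 0.0018 0 0 0" --grip 0.75

```text
time: 23.0
tool_pos: [0.4789, -0.1382, 0.0037]
tcp_rot: [0.289, 0.957, -0.0, 0.0]
contact_force: [-1.0, 1.0, 3.2]
gripper_width: 0.406
gripper_force: 15.0
```

Emit:
apply_moves --pt "0 0 -0.03 0 0 0" --pt "0 0 -0.09 0 0 -0.3" --pt "0 0 -0.15 0 0 -0.6" --pt "0 0 -0.17 0 0 -1" --pt "0 0 -0.17 0 0 -1" --pt "0 0 -0.17 0 0 -1"

```text
time: 23.75
tool_pos: [0.4779, -0.1378, 0.1381]
tcp_rot: [0.033, 0.999, 0.0, -0.001]
contact_force: [-0.8, 0.4, -0.7]
gripper_width: 0.406
gripper_force: 15.0
```

```bash
python3 plan.py 640 91.5 140 179
```

```text
t 23.75 tcp [ 477.9 -137.8  138.1] shift [-0.1833  0.2992 -0.0024] turn [ 0.002 -0.003 -0.092] w 0.406
```

Emit:
apply_moves --pt "-0.183 0.299 0 0 0 -0.09" --pt "-0.183 0.299 0 0 0 -0.09" --pt "-0.183 0.299 0 0 0 -0.09" --pt "-0.183 0.299 0 0 0 -0.09" --pt "-0.183 0.299 0 0 0 -0.09" --pt "-0.183 0.299 0 0 0 -0.09" --pt "-0.183 0.299 0 0 0 -0.09"

```text
time: 24.62
tool_pos: [0.6385, 0.0909, 0.1376]
tcp_rot: [0.008, 1.0, -0.0, -0.002]
contact_force: [-1.3, 0.1, -0.8]
gripper_width: 0.406
gripper_force: 15.0
```

```bash
python3 look.py w9; python3 plan.py 640 91.5 12 179
```

```text
mat 0.0008
[553.  99.] c 572.1 269.2 size 135.5 73.6 long axis 47.0 z [0.0107 0.0216 0.023 ]
[608.  50.] c 534.5 300.8 size 50.9 36.6 long axis 6.0 z [0.0141 0.0205 0.0223]
[321. 181.] c 631.5 92.7 size 131.1 134.2 long axis 178.9 z [0.0162 0.0341 0.0455]
[ 97. 208.] c 655.8 -87.7 size 79.7 158.8 long axis 174.8 z [0.026  0.0345 0.0396]
t 24.68 tcp [638.7  90.5 138.1] shift [-0.002   0.0013  0.1576] turn [-0.    -0.005  0.   ] w 0.409
```

View pics/w9.png

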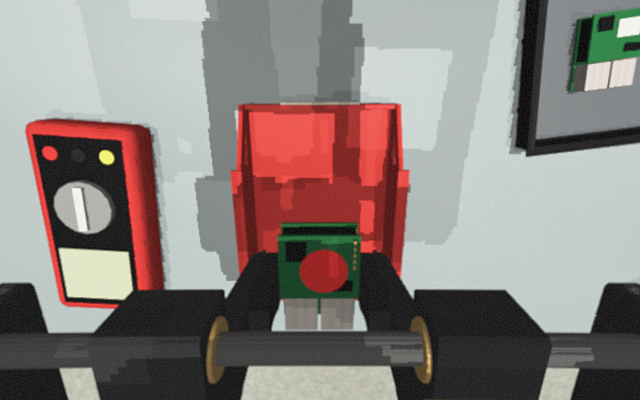

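The view shows the failed module held over the bin, which spans about columns 235–405, with the meter clear on the left. Lowering it.

Emit:
apply_moves --pt "-0.002 0.0018 0.03 0 -0.003 0" --pt "-0.002 0.0018 0.07 0 -0.003 0" --pt "-0.002 0.0018 0.11 0 -0.003 0" --pt "-0.002 0.0018 0.135 0 -0.003 0" --pt "-0.002 0.0018 0.15 0 -0.003 0" --pt "-0.002 0.0018 0.157 0 -0.003 0" --pt "-0.002 0.0018 0.157 0 -0.003 0" --pt "-0.002 0.0018 0.157 0 -0.003 0"

```text
time: 25.68
tool_pos: [0.6422, 0.0928, 0.0149]
tcp_rot: [0.008, 1.0, -0.0, 0.002]
contact_force: [0.7, 0.0, -0.4]
gripper_width: 0.409
gripper_force: 15.0
```

```bash
python3 plan.py 640 92 7 179
```

```text
t 25.68 tcp [642.2  92.8  14.9] shift [ 0.0028 -0.0011  0.0098] turn [-0.     0.006  0.004] w 0.409
```

Emit:
apply_moves --pt "0.001 0 0.003 0 0.005 0" --pt "0.001 0 0.006 0 0.005 0" --pt "0.001 0 0.008 0 0.005 0" --pt "0.001 0 0.0098 0 0.005 0" --pt "0.001 0 0.0098 0 0.005 0"

```text
time: 26.3
tool_pos: [0.6407, 0.0928, 0.0067]
tcp_rot: [0.008, 1.0, -0.0, -0.001]
contact_force: [-3.5, -0.3, 5.6]
gripper_width: 0.408
gripper_force: 15.0
```

Touching the floor; release, rise, and retreat.

Emit:
apply_moves --pt "0 0 0 0 0 0" --pt "0 0 0 0 0 0" --pt "0 0 0 0 0 0" --pt "0 0 -0.01 0 0 0" --pt "0 0 -0.05 0 0 0" --pt "0 0 -0.12 0 0 0" --pt "0 0 -0.19 0 0 0" --pt "0 0 -0.22 0 0 0" --grip 0.42

```text
time: 27.3
tool_pos: [0.6428, 0.0928, 0.1872]
tcp_rot: [0.008, 1.0, -0.0, 0.003]
contact_force: [1.1, -1.0, -1.0]
gripper_width: 0.577
gripper_force: 0.0
```

Emit:
apply_moves --pt "0.1 0 -0.05 0 0 0" --pt "0.2 0 -0.05 0 0 0" --pt "0.3 0 -0.05 0 0 0" --pt "0.35 0 -0.05 0 0 0" --pt "0.35 0 -0.05 0 0 0" --pt "0.35 0 -0.05 0 0 0"

```text
time: 28.05
tool_pos: [0.3594, 0.0974, 0.2229]
tcp_rot: [0.008, 1.0, -0.0, 0.001]
contact_force: [-0.0, -0.0, -0.6]
gripper_width: 0.578
gripper_force: 0.0
```

```bash
python3 look.py w10; python3 - <<'E'
from h import *
p,d=ctrl.read_camera("scene");cv2.imwrite("pics/s10.png",p[...,::-1]);print(ctrl.get_obs()["time"])
E
```

```text
mat 0.0006
[ 86. 165.] c 351.1 -147.4 size 50.2 37.9 long axis 42.3 z [0.0143 0.0171 0.0188]
[506. 205.] c 427.4 290.7 size 186.2 112.2 long axis 6.2 z [0.0109 0.0216 0.023 ]
[193. 177.] c 365.6 -37.4 size 35.6 50.9 long axis 129.1 z [0.0152 0.0175 0.0191]
[492. 189.] c 383.8 285.9 size 51.2 37.5 long axis 8.0 z [0.0148 0.0208 0.0224]
[ 31. 249.] c 457.8 -230.5 size 10.3 208.0 long axis 180.0 z [0.0099 0.0173 0.0222]
[490. 251.] c 459.0 294.6 size 51.0 37.5 long axis 6.7 z [0.0134 0.0206 0.0222]
[317. 328.] c 564.9 93.9 size 120.6 4.7 long axis 89.4 z [0.0091 0.0133 0.0173]
[271. 384.] c 639.1 31.8 size 8.4 82.6 long axis 179.2 z [0.0165 0.0431 0.0454]
[318. 379.] c 642.6 93.6 size 35.0 50.0 long axis 178.2 z [0.0188 0.0211 0.0234]
[364. 384.] c 642.5 153.8 size 8.1 87.8 long axis 178.9 z [0.0168 0.0433 0.0457]
28.15
```

View pics/s10.png

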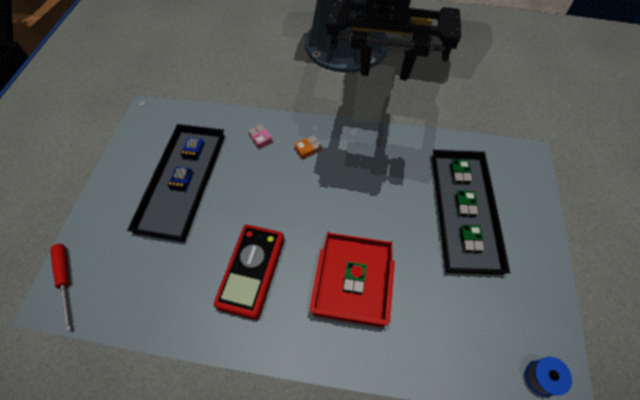

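The scene shows three greens in a row in the green tray (461,170 to 472,238) and two blues in line in the blue tray (192,147 and 180,178). The failed module lies flat in the bin (355,278), and everything else is where it was.

```bash
python3 -c "
from cell import ctrl
print(ctrl.finish_job())"
```

```text
the job is handed in; nothing more can be done
None
```

The job is handed in at about 28 s: both good greens are in line in the green tray, the blue is in line in the blue tray, the failed one lies flat in the reject bin, and the final pictures show nothing else moved.

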